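# Start the thermal cycler and flip its status sign to red

### The job

The thermal cycler on the left is loaded and shut: start the run by pressing the green start key on its control panel, then flip the paddle of the status sign right over so that it lies flat with its red 'in use' face up. Do it with the fingertips only: do not grip or squeeze the paddle, do not lift, tip or shove the sign's stand, leave the red stop key alone, and do not disturb the other things on the bench.

Things in the scene. Friction and masses are not known exactly. Their poses are not given: they have to be found in the camera images.
- cycler: Cream thermal cycler, fixed, 420 deep x 300 wide. Origin: centre of underside; front faces own -x; own +y is left for someone facing it. Its front 170 mm is the control panel, sloping up 18 degrees from 60 mm high at the front edge to 115; behind it the black deck is 141 high and, from 188 mm behind the front edge, latch and shut lid up to 226. Grey screen left, flat blue keys (look only) right.
- start_key (a joint): Travel of the green start key, m: 0 released, 0.004 fully down. It counts as pressed from 0.0025. Sprung: about 1 N to start, 4 N fully down; it springs back.
- start_key_top (a point): Centre of the top of the green start key: round cap 28 mm across at the right end of the panel, 52 mm behind its front edge, standing 8 mm off the panel. It moves square to the panel (18 degrees off vertical, leaning to the front; pressing straight down works too). Site's z points out of the key.
- stop_key (a joint): Travel of the red stop key, m, like the start key's: must not be pressed (it counts as pressed from 0.002).
- stop_key_top (a point): Centre of the top of the red stop key, the same size, 55 mm to the left of the green key (towards the screen).
- sign: Stand of the status sign, loose, 0.95 kg, rubber feet: dark grey base 100 (own x) x 150 (own y) mm, top 13 high; cheeks 8 mm thick at own x = +-43, 72 high, hold the hinge between them; four rests 62 high at x +-24, y +-36 carry the flat paddle. Origin: centre of underside; own x along the hinge, own +y towards the side where the paddle lies at the start.
- sign_hinge (a point): Middle of the hinge axis on the stand, 65 mm above the bench; axes as the stand's. The gap between the cheeks is 78 mm.
- paddle (a joint): Paddle angle, rad: 0 flat on the stand's +y side, green face up (start); 1.57 upright; 3.14 flat on the -y side, red face up. Paddle about 30 g, 70 mm along the hinge, 5 thick, reaching 84 from the hinge. Light hinge friction and damping: left within about 25 degrees of upright it stays; left lower than about 40 degrees above flat it sinks flat within a second or two on that side.
- paddle_rim (a point): Middle of the outer face of the white rim, on the paddle, 84 mm from the hinge. The rim is a bar 4 mm thick along the whole 70 mm outer edge, 16 mm tall (8 each side of the paddle's middle plane): lying flat it spans 57 to 73 mm above the bench and overhangs the base plate's edge by 9 mm, with open space below for a fingertip to hook under it and swing it up. Axes: y outwards, z out of the green face.
- tube_rack: Blue 96-well tube rack with three strips of tubes, 86 x 126 x 35 mm, loose; origin at the centre of its underside. Not to be disturbed.
- tip_box: Orange pipette tip box with a clear lid, 86 x 124 x 85 mm, loose; origin under its centre. Not to be disturbed.
- mini_centrifuge: Round white mini centrifuge with a blue dome, 144 mm across, 116 high, loose; origin under its centre. Not to be disturbed.
- reagent_bottle: Bottle with blue cap, 60 mm across, 120 high, loose; origin under its centre. Not to be disturbed.
- marker: White marker pen with black cap lying along its own x, 130 mm long, 13 thick, loose; origin under its middle. Not to be disturbed.
- pipette: Grey pipette lying along its own x, 270 mm long, up to 31 thick across its hook, 27 high, loose; origin under its middle. Not to be disturbed.
- beaker: Glass beaker 68 mm across, 75 high, loose; origin under its centre. Not to be disturbed.

How it is judged:
By the outcome, as a careful person would: the job done as asked, in the order asked, and still so for the second after the job is handed in, with the robot touching nothing.
It also fails if it takes over 51 s, if anything falls off the work surface, if the arm or the gripper's body presses on something with over 40 N, if the wrist force passes 120 N, or if a joint passes its speed limit or range.

### The arm

A 7-joint arm with a two-finger parallel gripper is mounted at the origin on the work surface. World frame = base frame: x ahead of the robot, y to its left, z up, the work surface at z = 0. Lengths are in m, angles in rad, forces in N, time in s.
With the tool pointing down it reaches from about 0.4 to 0.85 m from the base axis. Payload 10.4 kg.
Tool frame: the origin (TCP) lies midway between the tips of the shut fingers; the grasp point (between the pads) lies 19 mm behind it; z points along the fingers, y is the direction in which the jaws open and shut (so a half turn about z gives the same grasp; the last joint's range is limited). The gripper opens to 85 mm and grips with 20 to 120 N. Pads are 22 mm wide; open, the fingers measure 114 mm over their backs; the gripper's body (76 mm by 85 mm) begins 54 mm behind the grasp point. The pads swing forward as they close: fully open they stand 13 mm farther back than shut.
Start: joints at [1.222, 0.332, -0.065, 1.46, 0.022, 1.35, -0.088], TCP at [0.2, -0.592, 0.231] pointing down, gripper open.
Joint ranges: [-2.6, 2.6], [-0.5, 2.12], [-1.47, 1.34], [0.16, 2.42], [-1.27, 4.41], [0.06, 2.06], [-2.6, 2.6]. Speed limits (rad/s): [2.22, 2.22, 2.79, 2.79, 3.14, 3.14, 3.14].

### API

Orientations are given as a unit quaternion [w, x, y, z].
In Python, from station import arm gives the robot as it stands.
- The arm moves only by the shell command python3 -m crank 'ROWS' [FORCE]. ROWS is JSON, a list that holds one entry, the list of rows, each a list of 5 numbers: the opening, from 0 (shut) to 1 (fully open), then the shift along the world's x, y, z in mm, then the turn about the world's z in degrees. In form: [[[jaw, x, y, z, yaw], ...]]. A call has 1 to 12 rows; each row is the pose to reach, as a shift and turn from the pose commanded when the call began; what a row does not reach only later rows make up. A row lasts 1/10 s, in which the tool goes at most 50 mm and 8.59 degrees, less where a joint would pass 70% of its speed; a pose out of reach is approached as far as the arm can. A call with a gripper value outside its range is refused whole. The fingers move at their own pace and stop on an object; FORCE is the grip in N (left out, the last holds). Time passes only in rows, so rows that repeat a pose let the fingers close. It gives the time, the measured TCP pose, the force and the opening at its end, in the units of the state.
- arm.read_state(): the state, without advancing time (a new reading comes with each control period).
- arm.get_image(name): name is "scene" or "top" or "wrist"; returns a dict with "color" (384x512x3 uint8, blue, green, red), "K" (3x3 intrinsics, pixels), "dist_coeffs" ([k1, k2, p1, p2, k3] as OpenCV has them; the pictures are not rectified), "eye" and "rotation" of the camera in the world; the wrist camera has in their place "tool_from_camera" (4x4, takes a point from camera to tool coordinates, whose origin is the TCP and whose axes are the flange's). Camera axes: x right, y up, looking along -z (the intrinsics and any distortion apply to the point x, -y, -z); pixel columns grow to the right and rows downward; lengths in m; the calibration is good to about 2 mm. A picture is of the moment at which its call begins: read the wrist's pose just before it. There is no depth.
- arm.close_job(): hands the job in, once; it reports no verdict.
Trained networks look in a picture, given as the dict that the camera call returned (one of the last four; its "shot" number tells which), for a name from the list of things; names that differ only in an ending like _2 or _b are one class to them, and where a whole thing is asked for, a point or a joint stands for the part that bears it (a point fixed in the world has none). Each returns a list of dicts, best first, with "confidence" (0 to 1); they miss things now and then, are a little off and sometimes report something else, mostly with a low value. They report only what shows in the picture. A call takes as long as a camera call.
- arm.search_frame(picture, query): "location" ([column, row] in pixels, amid what is visible of it).
- arm.mark_of(picture, query): "location" ([column, row] in pixels: a listed point, or the origin of a listed thing).
The state is a dict: "clock": time; "joint_pos": joint angles; "qd": joint speeds; "tau": joint torques, N m; "tcp_pos": TCP position; "tcp_rot": TCP orientation; "force": force on the tool from outside, world axes, zero at the start; "wrist_torque": the same for the moment, N m; "opening": opening from 0.0 (shut) to 1.0 (fully open).
Only numpy, scipy, OpenCV 4.12 (cv2) and the standard library are available. Lean on these libraries where they do the work, as an engineer would, in place of code of your own. Each camera call takes 0.05 s, during which the arm holds its last target.

## Working session

There is one attempt and no reset: what is moved stays moved. The work goes in short steps, Python scripts to look and compute and a shell command to move; the robot and the scene stay as the last step left them, time stands still between calls to the robot, and variables do not carry over. Pictures are saved under pics/ and viewed, and the job is handed in when it is done.

```bash
mkdir -p pics; ls; python3 - <<'E'
from station import arm
import cv2,pickle
s=arm.read_state(); print(s)
d={}
for n in ["scene","top","wrist"]:
    p=arm.get_image(n); d[n]=p
    cv2.imwrite(f"pics/{n}0.png",p["color"])
    print(n,{k:v for k,v in p.items() if k!="color"})
    for q in ["start_key_top","stop_key_top","sign_hinge","paddle_rim","sign","cycler"]:
        print(q,[(r["location"],r["confidence"]) for r in arm.mark_of(p,q)[:2]])
pickle.dump((s,d),open("shot0.pkl","wb"))
E
```

```text
pics
{'clock': 0.0, 'joint_pos': array([ 1.22239345,  0.33287162, -0.06469952,  1.46096734,  0.02161205,
        1.34995297, -0.08848618]), 'qd': array([-1.19448231e-03, -3.37325943e-04, -9.54406778e-06,  1.32216094e-03,
        2.07662199e-03, -1.44226753e-03,  1.23057876e-03]), 'tau': array([ 2.61239993e-04, -6.25451803e+01,  4.91578924e-02, -3.91601515e+01,
        1.62036525e-02,  1.00239721e-02,  1.25701050e-07]), 'tcp_pos': array([ 0.1999022 , -0.59174106,  0.2305037 ]), 'tcp_rot': array([-7.33611805e-04,  9.86757553e-01,  1.62200390e-01, -1.63645047e-04]), 'force': array([-0.207487  , -0.21795829,  0.74722504]), 'wrist_torque': array([-0.01139798,  0.02987018, -0.04392698]), 'opening': 0.9968862298356879}
scene {'K': array([[398.38487708,   0.        , 260.79348706],
       [  0.        , 398.38487708, 191.0920793 ],
       [  0.        ,   0.        ,   1.        ]]), 'dist_coeffs': array([0.01756432, 0.        , 0.        , 0.        , 0.        ]), 'eye': array([ 1.46273727, -0.13690863,  1.10067249]), 'rotation': array([0.7036122 , 0.26281408, 0.22267797, 0.62150877]), 'sh
[... 972 characters left out ...]
'K': array([[305.21365112,   0.        , 256.41343827],
       [  0.        , 305.21365112, 197.45500224],
       [  0.        ,   0.        ,   1.        ]]), 'dist_coeffs': array([-0.02348434,  0.        ,  0.        ,  0.        ,  0.        ]), 'tool_from_camera': array([[ 2.58182158e-04,  9.62556430e-01,  2.71081266e-01,
         6.74394589e-02],
       [ 9.99999965e-01, -2.65070252e-04, -1.12035508e-05,
         1.11910157e-04],
       [ 6.10715297e-05,  2.71081259e-01, -9.62556464e-01,
        -1.43335119e-01],
       [ 0.00000000e+00,  0.00000000e+00,  0.00000000e+00,
         1.00000000e+00]]), 'shot': 3}
start_key_top []
stop_key_top []
sign_hinge []
paddle_rim []
sign []
cycler []
```

View pics/scene0.png

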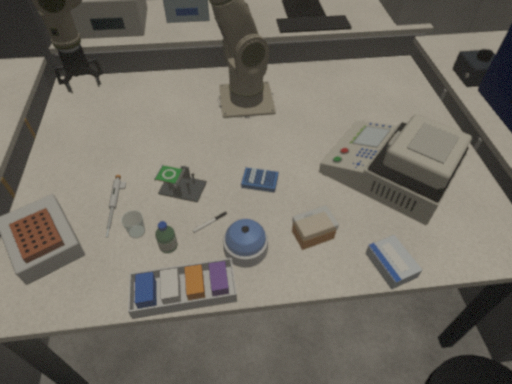

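View pics/top0.png

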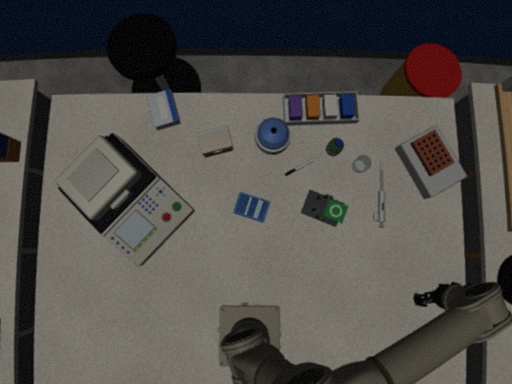

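View pics/wrist0.png

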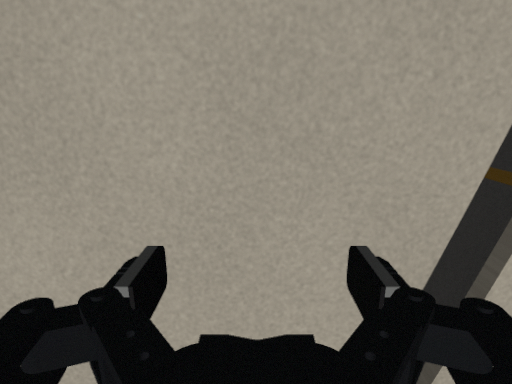

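Scene view shows the green key near (338,159), red key (345,151) and the sign at about (180,180). In the top view the keys are at about (177,206) and (166,217), with the sign at (320,208) and its paddle to the right (world -y). Next I'll segment and triangulate.

```bash
cat > h.py <<'E'
import numpy as np,cv2,pickle
from scipy.spatial.transform import Rotation as R
def q2R(q): return R.from_quat([q[1],q[2],q[3],q[0]]).as_matrix()
def cam(p,s=None):
    if "eye" in p: return np.array(p["eye"]),q2R(p["rotation"])
    T=np.array(p["tool_from_camera"]); Rt=q2R(s["tcp_rot"])
    return np.array(s["tcp_pos"])+Rt@T[:3,3],Rt@T[:3,:3]
def ray(p,uv,s=None):
    e,Rc=cam(p,s)
    n=cv2.undistortPoints(np.array([[uv]],float),p["K"],p["dist_coeffs"])[0,0]
    d=Rc@np.array([n[0],-n[1],-1.]); return e,d/np.linalg.norm(d)
def atz(p,uv,z,s=None):
    e,d=ray(p,uv,s); return e+d*(z-e[2])/d[2]
def tri(l):
    A=np.zeros((3,3));b=np.zeros(3)
    for e,d in l:
        M=np.eye(3)-np.outer(d,d);A+=M;b+=M@e
    x=np.linalg.solve(A,b); return x,[np.linalg.norm((np.eye(3)-np.outer(d,d))@(x-e)) for e,d in l]
def proj(p,X,s=None):
    e,Rc=cam(p,s); X=np.atleast_2d(X); c=(X-e)@Rc; c=c*[1,-1,-1]
    return cv2.projectPoints(c,np.zeros(3),np.zeros(3),p["K"],p["dist_coeffs"])[0][:,0]
def blobs(p,kind):
    h=cv2.cvtColor(p["color"],cv2.COLOR_BGR2HSV)
    H,S,V=[h[...,i].astype(int) for i in range(3)]
    m={'g':(H>45)&(H<85)&(S>100),'r':((H<8)|(H>172))&(S>110)}[kind]
    n,l,st,c=cv2.connectedComponentsWithStats(m.astype(np.uint8))
    return [(st[i,4],c[i].round(1)) for i in range(1,n) if st[i,4]>8]
E
python3 - <<'E'
from h import *
s,d=pickle.load(open("shot0.pkl","rb"))
for n in ["scene","top"]:
    for k in "gr": print(n,k,blobs(d[n],k))
    im=d[n]["color"]
    for nm,(u,v,w) in {"sign":((180,183,50) if n=="scene" else (325,208,40)),"key":((345,150,50) if n=="scene" else (165,212,45))}.items():
        c=im[v-w*3//4:v+w*3//4,u-w:u+w]; cv2.imwrite(f"pics/{n}_{nm}.png",cv2.resize(c,None,fx=7,fy=7,interpolation=cv2.INTER_CUBIC))
E
```

```text
scene g [(np.int32(10), array([337. , 158.5])), (np.int32(95), array([168.2, 175.1])), (np.int32(22), array([168.5, 173.5]))]
scene r [(np.int32(22), array([343.9, 150. ]))]
top g [(np.int32(9), array([141.8,  34. ])), (np.int32(57), array([333.9, 146.8])), (np.int32(217), array([334.9, 210.6])), (np.int32(38), array([176.2, 206.2])), (np.int32(49), array([335.5, 210.6]))]
top r [(np.int32(2483), array([432.7,  70.3])), (np.int32(12), array([429.8, 135.1])), (np.int32(10), array([418.6, 151.4])), (np.int32(12), array([444.8, 161.8])), (np.int32(10), array([430.7, 172.5])), (np.int32(42), array([165.9, 216.8]))]
```

```bash
python3 - <<'E'
from h import *
s,d=pickle.load(open("shot0.pkl","rb"))
S,T=d["scene"],d["top"]
g=tri([ray(S,(337.5,159)),ray(T,(176.8,206.2))]);r=tri([ray(S,(344.2,150.5)),ray(T,(165.9,216.8))])
print("green",g,"red",r)
print("at z .085",atz(T,(176.8,206.2),.085),atz(T,(165.9,216.8),.085))
print("ring",tri([ray(S,(168.5,173.5)),ray(T,(335.5,210.6))]), atz(T,(335.5,210.6),.067))
print("hinge",tri([ray(S,(181.9,173.8)),ray(T,(321.5,208.2))]),atz(T,(321.5,208.2),.065))
print("rim",atz(T,(344.5,213.3),.065))
E
```

```text
green (array([0.49035675, 0.2781647 , 0.08259015]), [np.float64(0.003214645479208627), np.float64(0.0032146454792086536)]) red (array([0.44961127, 0.31613289, 0.08197996]), [np.float64(0.0012165746077796714), np.float64(0.0012165746077795999)])
at z .085 [0.48949428 0.27443087 0.085     ] [0.44919368 0.31418364 0.085     ]
ring (array([ 0.48020613, -0.32266214,  0.07064878]), [np.float64(0.0005908912292320939), np.float64(0.0005908912292320468)]) [ 0.48048127 -0.32406373  0.067     ]
hinge (array([ 0.48872389, -0.27268041,  0.07164942]), [np.float64(0.0028273143040197027), np.float64(0.002827314304019845)]) [ 0.4893698  -0.27101021  0.065     ]
rim [ 0.47059648 -0.35891493  0.065     ]
```

View pics/top_sign.png

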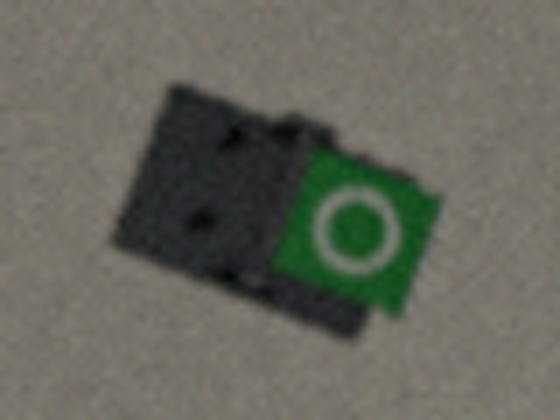

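View pics/scene_sign.png

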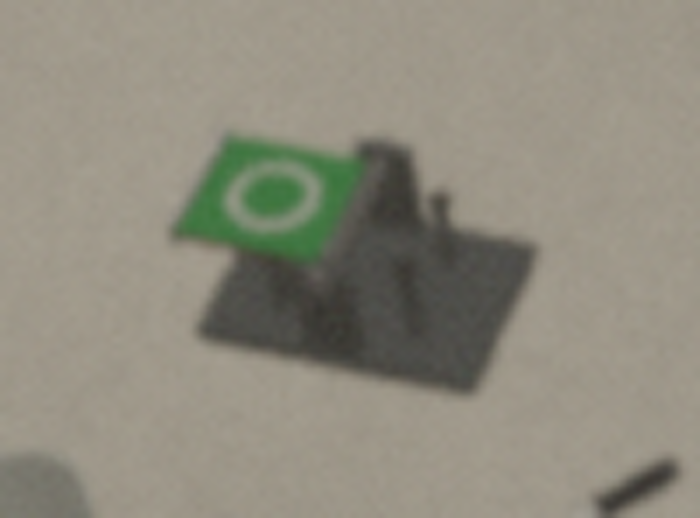

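View pics/top_key.png

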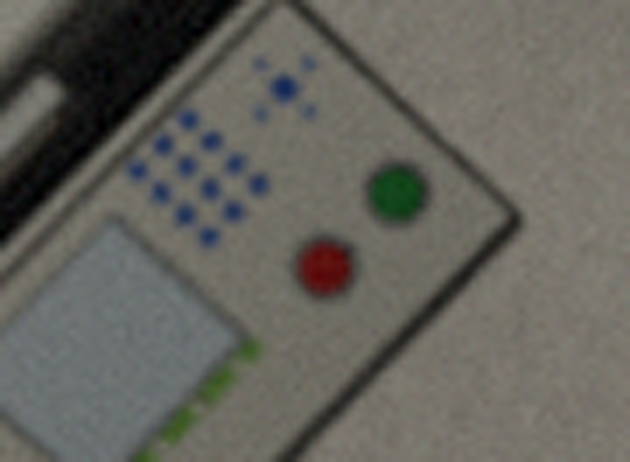

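Top crop of the sign: base corners at crop (175,85), (112,243) and (355,340), with paddle corners at (315,150), (440,195), (400,315) and (278,265). I'll fit the sign's pose to these.

```bash
python3 - <<'E'
from h import *
from scipy.optimize import least_squares
s,d=pickle.load(open("shot0.pkl","rb"))
S,T=d["scene"],d["top"]
def t(u,v):return (285+(u+.5)/7-.5,178+(v+.5)/7-.5)
def c(u,v):return (130+(u+.5)/7-.5,146+(v+.5)/7-.5)
pts=[(T,(-50,-75,13),t(175,85)),(T,(50,-75,13),t(112,243)),(T,(50,75,13),t(355,340)),
(T,(-35,80,67.5),t(441,196)),(T,(35,80,67.5),t(400,317)),(T,(0,44,67.5),t(357,229)),
(S,(0,44,67.5),c(272,196)),(S,(-50,-75,13),c(472,390)) ,(S,(50,-75,13),c(537,245)),(S,(-50,75,13),c(200,332)),
(S,(-35,80,67.5),c(180,234)),(S,(35,80,67.5),c(230,137))]
# scene view looks from +x: sign own x sign decided below
def res(q,flip,pp):
    o=[]
    for p,X,uv in pp:
        X=np.array(X)/1000
        if flip: X=X*[-1,1,1]
        cs,sn=np.cos(q[2]),np.sin(q[2])
        W=np.array([q[0]+cs*X[0]-sn*X[1],q[1]+sn*X[0]+cs*X[1],X[2]])
        o+=list(proj(p,W)[0]-uv)
    return np.array(o)
for y0 in (np.pi-.25,):
  for name,pp in (("top",pts[:6]),):
   for flip in (0,1):
    r=least_squares(res,[.489,-.271,y0],args=(flip,pp));print(name,flip,r.cost,r.x,np.degrees(r.x[2]));print(r.fun.round(1))
pp=pts[:6]+[(p,(-X[0],X[1],X[2]),u) for p,X,u in pts[6:]]
for flip in (0,1):
    for q in (pp,pts):
        r=least_squares(res,[.489,-.271,np.pi-.25],args=(flip,q));print(flip,r.cost,r.x,np.degrees(r.x[2]));print(r.fun.round(1))
E
```

```text
top 0 0.8022497514905843 [ 0.49608221 -0.28419045  2.77286217] 158.87329974090906
[-0.4 -0.8 -0.4  0.1  0.5  0.3  0.2  0.  -0.2 -0.1  0.3  0.4]
top 1 1164.9885030211613 [ 0.48805375 -0.27971311  2.50607262] 143.58738437744861
[-11.   18.7  12.8 -24.1   8.7 -15.2 -12.   23.    4.5  -9.1  -2.3   5.2]
0 962.3280797276936 [ 0.49792069 -0.28410172  2.92167426] 167.39960421032882
[ -3.    0.9   0.6   2.9   3.1  -2.3  -0.3  -3.8   1.9  -3.2   0.7  -1.8
  -1.3   2.3   7.9 -22.9  -6.6  18.9   6.5 -17.7   4.3 -11.1  -8.1  17.4]
0 2.434774252653844 [ 0.49573758 -0.28279778  2.77228523] 158.84024356139227
[-0.8 -0.7 -0.7  0.2  0.2  0.4 -0.2  0.1 -0.6 -0.  -0.1  0.5 -0.3  0.5
  0.2 -0.2  0.2 -0.1 -1.1 -0.1 -0.8  0.3  0.   0.1]
1 1209.2362214997424 [ 0.48959857 -0.28097705  2.66904383] 152.92494705487425
[-10.6  22.    9.8 -23.    8.8 -19.3  -8.6  20.5   5.3 -13.2  -1.    3.2
   0.8  -1.7  -1.6  -0.3   1.1   0.4  -0.9  -3.4  -0.1  -2.9   2.5  -2.5]
1 2254.70659165687 [ 0.49017217 -0.28348276  2.85930629] 163.82618278652512
[ -9.   26.1   6.9 -20.7   8.5 -23.7  -4.9  17.3   5.7 -17.7   0.4   1.
  -0.8   0.1   8.6 -23.4  -7.6  18.1   7.9 -20.1   5.5 -13.6  -8.   14.6]
```

The sign pose fits to sub-pixel in both views: (0.496, -0.283), yaw 158.9°, so the paddle side points along (-0.361, -0.933). Start key first; moving over the bench with the fingers shut.

```bash
python3 -m crank '[[[0,30,30,10,0],[0,65,70,20,0],[0,95,110,30,0],[0,130,145,30,0],[0,160,180,30,0],[0,195,215,30,0],[0,225,255,30,0],[0,255,290,30,0],[0,258,340,30,0],[0,260,390,30,0],[0,262,440,30,0],[0,265,490,30,0]]]' 20
```

```text
clock: 2.25
tcp_pos: [0.4647, -0.1004, 0.2615]
tcp_rot: [0.0, 0.987, 0.162, 0.0]
force: [0.7, 0.5, 1.5]
opening: -0.003
```

```bash
python3 -m crank '[[[0,2,50,0,5],[0,5,100,0,10],[0,8,150,0,15],[0,10,200,-10,20],[0,14,250,-20,25],[0,18,300,-30,30],[0,21,340,-40,35],[0,22,370,-50,40],[0,23,378,-60,45],[0,24,378,-70,50],[0,24,378,-75,50],[0,24,378,-75,50]]]'
```

```text
clock: 3.45
tcp_pos: [0.4889, 0.2751, 0.1857]
tcp_rot: [-0.0, 0.827, 0.563, -0.001]
force: [-0.1, -0.3, -0.9]
opening: 0.003
```

```bash
cat > look.py <<'E'
import sys; from h import *; from station import arm
s=arm.read_state(); p=arm.get_image(sys.argv[1]); cv2.imwrite(f"pics/{sys.argv[2]}.png",p["color"]); pickle.dump((s,p),open(f"{sys.argv[2]}.pkl","wb"))
print(s["clock"],s["tcp_pos"],s["force"])
for k in "gr": print(k,[(a,b,atz(p,b,float(sys.argv[3]),s).round(4)) for a,b in blobs(p,k)])
if len(sys.argv)>4: print(proj(p,s["tcp_pos"],s))
E
python3 look.py wrist w1 .0845 x
```

```text
3.45 [0.48887184 0.27506237 0.18573961] [-0.09920168 -0.29926622 -0.90011241]
g [(np.int32(809), array([255.5, 192.5]), array([0.4884, 0.2786, 0.0845]))]
r [(np.int32(880), array([193.1, 168.9]), array([0.4486, 0.3156, 0.0845]))]
[[258.05597082 248.96378169]]
```

View pics/w1.png

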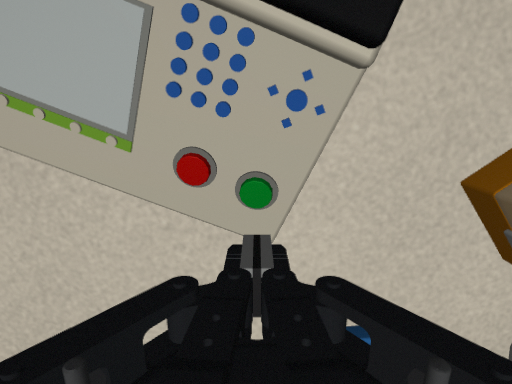

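Wrist view shows the green key at (256,192) and red at (193,169); the green key measures (0.4885, 0.2785). I'll shift 3 mm in y and descend.

```bash
python3 -m crank '[[[0,0,3,-30,0],[0,0,3,-60,0],[0,0,3,-80,0],[0,0,3,-92,0],[0,0,3,-95,0],[0,0,3,-95,0]]]'
```

```text
clock: 4.1
tcp_pos: [0.4894, 0.2787, 0.092]
tcp_rot: [0.0, 0.826, 0.564, 0.0]
force: [-0.0, 0.4, 0.4]
opening: 0.0
```

```bash
python3 -m crank '[[[0,0,0,-3,0],[0,0,0,-5,0],[0,0,0,-5,0]]]'; python3 -m crank '[[[0,0,0,-1,0],[0,0,0,-2,0],[0,0,0,-2,0]]]'
```

```text
clock: 4.4
tcp_pos: [0.4895, 0.2788, 0.0868]
tcp_rot: [0.0, 0.826, 0.564, 0.001]
force: [0.5, 0.4, 2.2]
opening: -0.002
clock: 4.7
tcp_pos: [0.4893, 0.2788, 0.0846]
tcp_rot: [0.0, 0.826, 0.564, 0.0]
force: [0.2, 0.5, 2.6]
opening: -0.002
```

```bash
python3 -m crank '[[[0,0,0,-1,0],[0,0,0,-1,0]]]'; python3 -m crank '[[[0,0,0,-1,0],[0,0,0,-1,0]]]'; python3 look.py wrist w2 .0845;python3 look.py scene s2 .0845
```

```text
clock: 4.9
tcp_pos: [0.4893, 0.2788, 0.0835]
tcp_rot: [0.0, 0.826, 0.564, 0.0]
force: [1.5, 1.1, 4.8]
opening: 0.002
clock: 5.1
tcp_pos: [0.4895, 0.2789, 0.083]
tcp_rot: [0.0, 0.826, 0.564, 0.001]
force: [0.1, -0.6, 9.9]
opening: 0.001
5.1 [0.48945646 0.27890206 0.08300147] [ 0.12746871 -0.62151242  9.87861314]
g [(np.int32(416), array([255.8, 235.3]), array([0.4914, 0.2869, 0.0845]))]
r [(np.int32(2229), array([154.2, 213.1]), array([0.4491, 0.316 , 0.0845]))]
5.15 [0.48946999 0.27891524 0.08302142] [ 0.87456233 -0.14983615  9.0779992 ]
g [(np.int32(97), array([168. , 175.1]), array([ 0.5009, -0.3211,  0.0845])), (np.int32(23), array([168.7, 173.5]), array([ 0.4936, -0.3189,  0.0845]))]
r [(np.int32(13), array([345.4, 149.6]), array([0.4479, 0.3219, 0.0845]))]
```

View pics/w2.png

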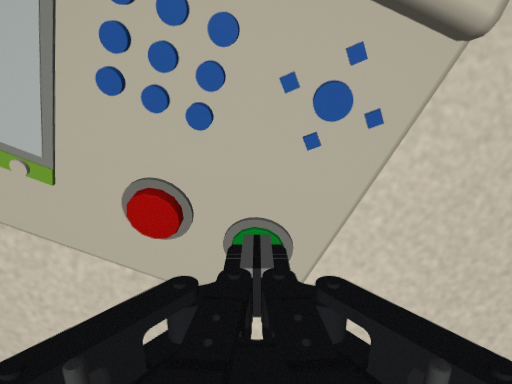

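The green key sits deep in its ring with the tips centred on it, and force jumped to 9.9 N, above the 4 N full-travel spring force, so it has bottomed. The red key at (154,213) is untouched. Lifting and moving to the sign's outer side.

```bash
python3 -m crank '[[[0,0,0,20,0],[0,0,0,60,0],[0,0,-20,100,0],[0,0,-60,130,0],[0,0,-110,130,0],[0,0,-160,130,0],[0,-5,-210,130,0],[0,-8,-260,130,0],[0,-12,-310,130,0],[0,-15,-360,130,0],[0,-20,-410,130,0],[0,-24,-460,130,0]]]'; python3 -m crank '[[[0,-4,-50,0,0],[0,-7,-100,0,0],[0,-10,-150,0,0],[0,-14,-195,0,0],[0,-14,-202,0,0],[0,-14,-202,0,0]]]'; python3 look.py wrist w3 .0675 x; python3 look.py top t3 .0675
```

```text
clock: 6.4
tcp_pos: [0.4638, -0.1823, 0.2119]
tcp_rot: [-0.0, 0.826, 0.564, -0.0]
force: [0.9, -0.0, 0.3]
opening: -0.003
clock: 7.0
tcp_pos: [0.4499, -0.3836, 0.211]
tcp_rot: [-0.001, 0.827, 0.563, -0.0]
force: [0.3, 0.9, 0.2]
opening: -0.002
7.0 [ 0.44991807 -0.3835937   0.21101696] [0.29547034 0.92877608 0.24136205]
g [(np.int32(4482), array([263.4, 111. ]), array([ 0.4798, -0.3217,  0.0675])), (np.int32(1117), array([263.3, 112.6]), array([ 0.4792, -0.323 ,  0.0675]))]
r []
[[258.05797288 248.96431114]]
7.05 [ 0.45082188 -0.38176849  0.21141636] [-0.11088449  1.20060944 -0.65951294]
g [(np.int32(11), array([171.9,  57.4]), array([1.0989, 0.327 , 0.0675])), (np.int32(59), array([334.5, 146.2]), array([ 0.731 , -0.3255,  0.0675])), (np.int32(222), array([334.9, 210.6]), array([ 0.4804, -0.3217,  0.0675])), (np.int32(39), array([176.1, 206.3]), array([0.4906, 0.2808, 0.0675])), (np.int32(47), array([335.4, 210.6]), array([ 0.4804, -0.3236,  0.0675]))]
r [(np.int32(2489), array([432.6,  70.3]), array([ 1.0648, -0.751 ,  0.0675])), (np.int32(15), array([434.1, 136.5]), array([ 0.779 , -0.7325,  0.0675])), (np.int32(14), array([431., 153.]), array([ 0.7109, -0.7144,  0.0675])), (np.int32(9), array([438.7, 151.8]), array([ 0.7165, -0.7473,  0.0675])), (np.int32(42), array([166. , 216.8]), array([0.4502, 0.318 , 0.0675]))]
```

View pics/w3.png

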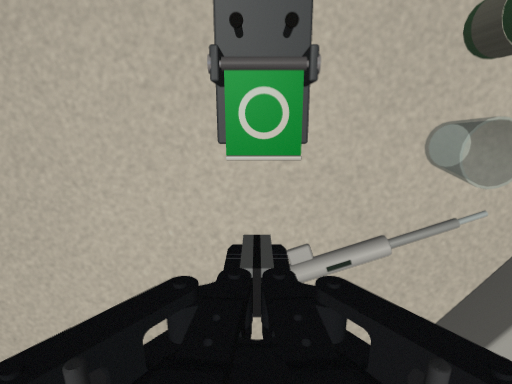

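View pics/t3.png

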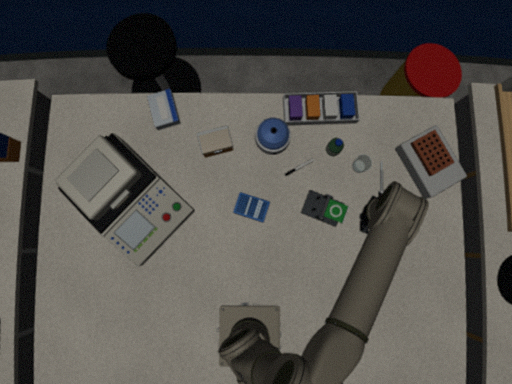

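Wrist view shows the paddle flat, square to the tool, with its rim edge from (227,158) to (301,158); the pipette lies to the right at (300,255). Checking the rim and pipette distances.

```bash
python3 - <<'E'
from h import *
s,p=pickle.load(open("w3.pkl","rb"))
u=np.array([-.361,-.9326])
a=atz(p,(264,160.5),.073,s); print("rim",a,"edge ends",atz(p,(226.5,160),.073,s),atz(p,(301,160),.073,s))
print("pip",atz(p,(292,262),.025,s),atz(p,(303,246),.025,s))
print("hinge est", a[:2]-.084*u, "TCP dist along u from rim",(s["tcp_pos"][:2]-a[:2])@u, "lateral",(s["tcp_pos"][:2]-a[:2])@[u[1],-u[0]],"xdir",[u[1],-u[0]])
c=p["color"][0:200,180:340]; cv2.imwrite("pics/w3c.png",cv2.resize(c,None,fx=4,fy=4,interpolation=cv2.INTER_CUBIC)[:600])
E
```

```text
rim [ 0.46424817 -0.3631385   0.073     ] edge ends [ 0.43208824 -0.34998411  0.073     ] [ 0.49631464 -0.37522979  0.073     ]
pip [ 0.44986049 -0.49606526  0.025     ] [ 0.46886839 -0.48121795  0.025     ]
hinge est [ 0.49457217 -0.2848001 ] TCP dist along u from rim 0.024249686599785013 lateral 0.005979928001851839 xdir [np.float64(-0.9326), np.float64(0.361)]
```

View pics/w3c.png

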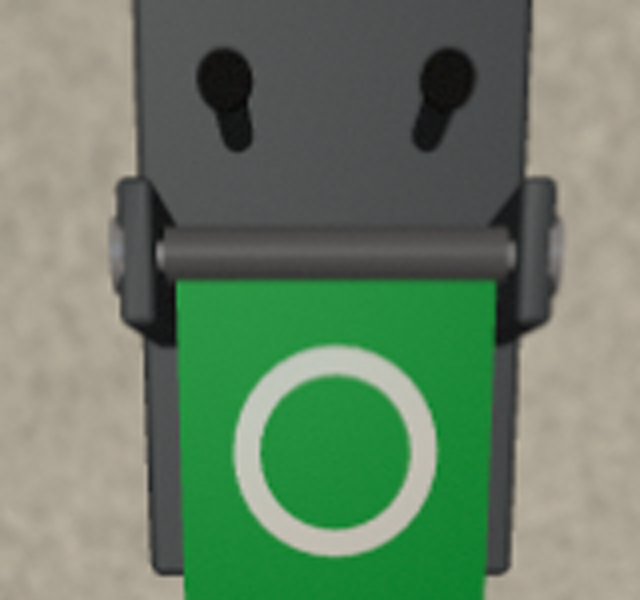

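```bash
python3 -m crank '[[[0,5,-2,-40,0],[0,5,-2,-80,0],[0,5,-2,-120,0],[0,5,-2,-150,0],[0,5,-2,-160,0],[0,5,-2,-160,0],[0,5,-2,-160,0]]]'; python3 look.py wrist w4 .0675 x
```

```text
clock: 7.8
tcp_pos: [0.4573, -0.3843, 0.0542]
tcp_rot: [0.001, 0.826, 0.564, 0.0]
force: [0.8, 0.2, 0.5]
opening: -0.001
7.8 [ 0.45726948 -0.38433587  0.05415831] [0.84854421 0.24697037 0.45081692]
g [(np.int32(21763), array([253.8, 109.8]), array([ 0.4803, -0.3198,  0.0675])), (np.int32(5496), array([254.1, 118.6]), array([ 0.4792, -0.3231,  0.0675]))]
r []
[[258.05780206 248.96692883]]
```

View pics/w4.png

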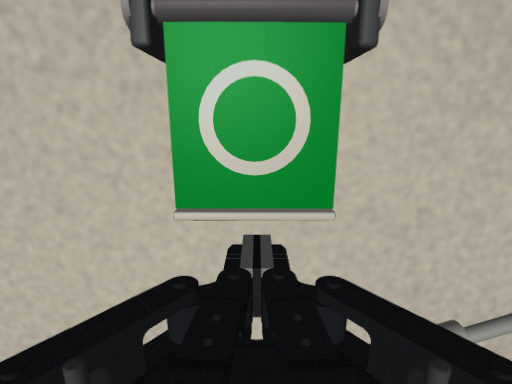

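Paddle is centred on the tool (rim at rows 209–220, column 255), with about 11 mm of gap left. I'll creep in to first contact.

```bash
python3 -m crank '[[[0,1,4,0,0],[0,3,7,0,0],[0,3,7,0,0]]]'; python3 -m crank '[[[0,0.5,1.5,0,0],[0,0.5,1.5,0,0]]]';python3 -m crank '[[[0,0.5,1.5,0,0],[0,0.5,1.5,0,0]]]'
```

```text
clock: 8.15
tcp_pos: [0.4599, -0.3768, 0.0531]
tcp_rot: [0.0, 0.825, 0.564, 0.0]
force: [-1.0, 0.2, 0.5]
opening: -0.002
clock: 8.35
tcp_pos: [0.4597, -0.3757, 0.0524]
tcp_rot: [0.0, 0.826, 0.564, 0.0]
force: [0.4, 0.6, -0.1]
opening: -0.004
clock: 8.55
tcp_pos: [0.4602, -0.3742, 0.0523]
tcp_rot: [-0.0, 0.826, 0.564, 0.0]
force: [0.5, 0.2, -0.1]
opening: -0.001
```

```bash
for i in 1 2 3; do python3 -m crank '[[[0,0.3,0.9,0,0],[0,0.3,0.9,0,0]]]' | grep -E "tcp_pos|force"; done
```

```text
tcp_pos: [0.4605, -0.3734, 0.0523]
force: [0.2, 0.1, 0.3]
tcp_pos: [0.4608, -0.3724, 0.0523]
force: [1.0, -0.2, 0.1]
tcp_pos: [0.4608, -0.3724, 0.0524]
force: [-0.6, -2.9, -0.4]
```

Contact at about 3 N. Now dragging the rim up with light pressure.

```bash
python3 -m crank '[[[0,0,0,2,0],[0,0,0,4,0],[0,0,0,6,0],[0,0,0,6,0]]]'; python3 look.py wrist w5 .0675; python3 look.py scene s5 .0675 >/dev/null
```

```text
clock: 9.55
tcp_pos: [0.4607, -0.3725, 0.0588]
tcp_rot: [0.0, 0.826, 0.564, -0.0]
force: [-1.9, -4.6, 0.0]
opening: 0.001
9.55 [ 0.4607322  -0.37248732  0.05883399] [-1.93430637 -4.62722688  0.01904394]
g [(np.int32(19807), array([256.2, 142.6]), array([ 0.4798, -0.3211,  0.0675])), (np.int32(5043), array([256.4, 147.8]), array([ 0.4791, -0.3233,  0.0675]))]
r []
```

View pics/w5.png

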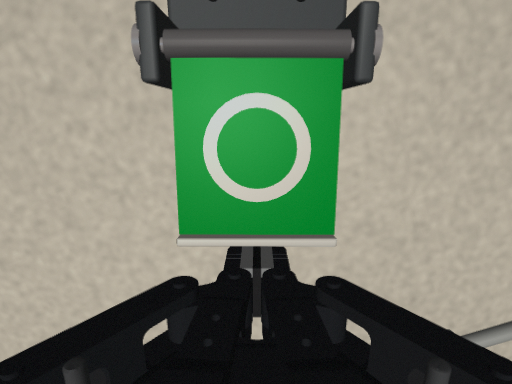

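```bash
cat > th.py <<'E'
from h import *; import sys
H=np.array([.4950,-.2840,.065]); ux=np.array([-.9326,.361,0]); uy=np.array([-.361,-.9326,0]); uz=np.array([0,0,1.])
def P(x,r,w,th):
    a=uy*np.cos(th)+uz*np.sin(th); n=-uy*np.sin(th)+uz*np.cos(th); return H+ux*x+a*r+n*w
if __name__=="__main__":
    s,p=pickle.load(open(sys.argv[1],"rb"))
    for t in map(float,sys.argv[2:]):
        th=np.radians(t); print(t,[proj(p,P(*q,th),s)[0].round(1).tolist() for q in ((-35,.080,.008) and (-.035,.080,.008),(.035,.080,.008),(-.035,.084,.008),(0,.044,.0025))], "hinge",proj(p,P(0,0,.004,0),s)[0].round(1))
E
python3 th.py w4.pkl 0; python3 th.py w5.pkl 0 2 4 6; python3 -c "
import cv2
a=cv2.imread('pics/s5.png');b=cv2.imread('pics/scene0.png')
f=lambda i:cv2.resize(i[146:221,130:230],None,fx=4,fy=4,interpolation=cv2.INTER_CUBIC)
cv2.imwrite('pics/cmp5.png',cv2.hconcat([f(b),f(a)]))"
```

```text
0.0 [[337.4, 209.7], [174.4, 210.1], [336.8, 218.5], [255.7, 123.2]] hinge [255.5   2.8]
0.0 [[335.1, 232.2], [181.3, 232.7], [334.5, 240.3], [258.0, 151.5]] hinge [257.7  41.3]
2.0 [[336.7, 233.9], [179.8, 234.4], [336.2, 242.3], [258.0, 151.7]] hinge [257.7  41.3]
4.0 [[338.4, 235.4], [178.2, 236.0], [337.9, 244.1], [258.0, 151.7]] hinge [257.7  41.3]
6.0 [[340.1, 236.8], [176.5, 237.4], [339.7, 245.8], [258.0, 151.7]] hinge [257.7  41.3]
```

View pics/cmp5.png

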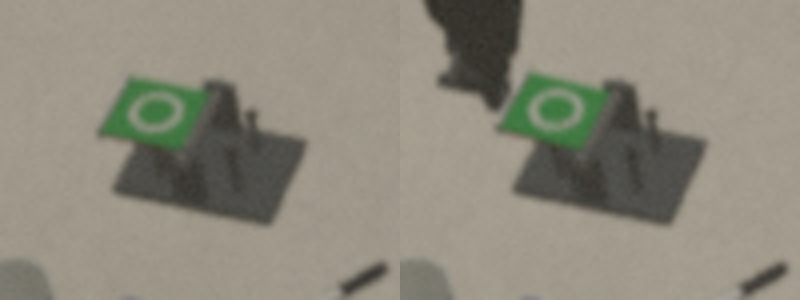

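The rim is following: it's up about 3–4° in both views and the stand is unmoved. I'll continue up, easing the pressure slightly.

```bash
python3 -m crank '[[[0,-0.2,-0.4,2,0],[0,-0.2,-0.4,4,0],[0,-0.2,-0.4,6,0],[0,-0.2,-0.4,8,0]]]'; python3 -m crank '[[[0,0.1,0.2,2,0],[0,0.1,0.4,4,0],[0,0.2,0.6,6,0],[0,0.4,1,8,0]]]'; python3 look.py wrist w6 .0675; python3 th.py w6.pkl 0 5 10 15
```

```text
clock: 10.05
tcp_pos: [0.4608, -0.3722, 0.0666]
tcp_rot: [0.0, 0.826, 0.564, 0.0]
force: [-0.8, -4.2, 0.1]
opening: -0.003
clock: 10.45
tcp_pos: [0.4612, -0.3712, 0.0746]
tcp_rot: [0.0, 0.826, 0.564, -0.0]
force: [-0.7, -5.2, 0.3]
opening: -0.0
10.45 [ 0.4612162  -0.37119062  0.07456194] [-0.71491948 -5.15534771  0.33890284]
g [(np.int32(17304), array([256.7, 147.8]), array([ 0.479 , -0.3237,  0.0675])), (np.int32(4446), array([256.6, 145.3]), array([ 0.4794, -0.3225,  0.0675]))]
r []
0.0 [[327.3, 222.9], [188.9, 223.3], [326.8, 230.3], [257.9, 150.3]] hinge [257.8  52.5]
5.0 [[330.6, 226.0], [185.7, 226.4], [330.2, 234.0], [258.0, 150.4]] hinge [257.8  52.5]
10.0 [[334.3, 228.1], [182.2, 228.5], [334.1, 236.7], [258.0, 149.9]] hinge [257.8  52.5]
15.0 [[338.3, 229.0], [178.3, 229.5], [338.3, 238.2], [258.0, 148.6]] hinge [257.8  52.5]
```

View pics/w6.png

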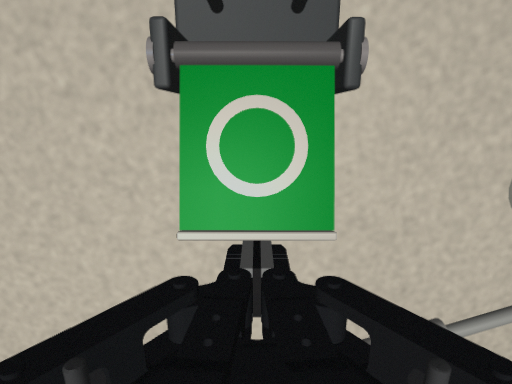

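Rim spans 177–336, so the paddle is at about 14–15° and sticking to the finger; the hinge is at row 52 as predicted, so the stand hasn't moved. Following the arc.

```bash
python3 -m crank '[[[0,0.1,0.3,4,0],[0,0.5,1.3,9,0],[0,1,2.5,13,0],[0,1.5,3.9,17,0],[0,2.1,5.5,21,0],[0,2.1,5.5,21,0]]]'; python3 look.py wrist w7 .0675; python3 th.py w7.pkl 15 20 25 30
```

```text
clock: 11.1
tcp_pos: [0.4637, -0.365, 0.0959]
tcp_rot: [0.0, 0.826, 0.564, 0.0]
force: [-0.6, -0.8, 0.5]
opening: -0.001
11.1 [ 0.46374818 -0.36503411  0.0959496 ] [-0.64490876 -0.7648456   0.51630509]
g [(np.int32(13639), array([256.2, 155.3]), array([ 0.4789, -0.3236,  0.0675])), (np.int32(3518), array([256.4, 146.9]), array([ 0.4807, -0.3193,  0.0675]))]
r []
15.0 [[326.4, 225.7], [189.3, 226.0], [326.4, 233.6], [257.6, 156.5]] hinge [257.5  73.9]
20.0 [[329.6, 225.2], [186.1, 225.5], [329.8, 233.4], [257.7, 154.9]] hinge [257.5  73.9]
25.0 [[333.1, 223.3], [182.7, 223.6], [333.5, 231.9], [257.7, 152.5]] hinge [257.5  73.9]
30.0 [[336.9, 219.8], [179.1, 220.1], [337.5, 228.7], [257.7, 149.3]] hinge [257.5  73.9]
```

View pics/w7.png

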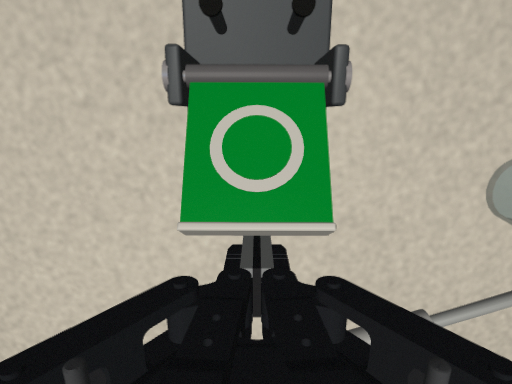

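The paddle is at about 28° with light contact, about 1 N. Now more inward, with the tip kept below the rim.

```bash
python3 -m crank '[[[0,0.7,1.9,2,0],[0,1.4,3.7,5,0],[0,2.2,5.6,8,0],[0,2.9,7.5,11,0],[0,3.6,9.3,14,0],[0,3.6,9.3,14,0]]]'; python3 look.py wrist w8 .0675; python3 th.py w8.pkl 25 30 35 40 45
```

```text
clock: 11.75
tcp_pos: [0.467, -0.3567, 0.1101]
tcp_rot: [0.001, 0.826, 0.564, -0.0]
force: [-2.0, -5.1, 3.8]
opening: -0.005
11.75 [ 0.46703277 -0.3566695   0.11014217] [-2.00401314 -5.12169584  3.75229331]
g [(np.int32(10882), array([256. , 162.1]), array([ 0.4798, -0.321 ,  0.0675])), (np.int32(2837), array([256.3, 152.5]), array([ 0.4821, -0.3156,  0.0675]))]
r []
25.0 [[325.3, 229.8], [190.1, 230.2], [325.6, 237.6], [257.4, 165.4]] hinge [257.2  93.5]
30.0 [[328.3, 227.0], [187.2, 227.5], [328.8, 235.1], [257.5, 162.8]] hinge [257.2  93.5]
35.0 [[331.5, 222.7], [184.1, 223.2], [332.2, 231.0], [257.5, 159.6]] hinge [257.2  93.5]
40.0 [[334.8, 216.7], [180.8, 217.2], [335.8, 225.1], [257.5, 155.6]] hinge [257.2  93.5]
45.0 [[338.3, 209.0], [177.4, 209.4], [339.5, 217.3], [257.5, 150.9]] hinge [257.2  93.5]
```

View pics/w8.png

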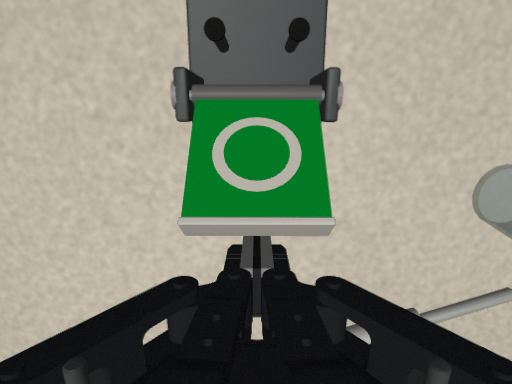

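Angle is about 37°, but the 3.8 N upward force says the tip sits on the rim's outer face, just above its lower corner. I'll continue along the arc with eased pressure to about 55° and then re-hook lower.

```bash
python3 -m crank '[[[0,0.7,1.8,4,0],[0,1.6,4.2,7.5,0],[0,2.6,6.8,11,0],[0,3.7,9.6,14,0],[0,4.9,12.6,17,0],[0,6.1,15.7,20,0]]]'; python3 look.py wrist w9 .0675; python3 th.py w9.pkl 35 40 45 50 55 60
```

```text
clock: 12.4
tcp_pos: [0.4732, -0.3399, 0.1294]
tcp_rot: [-0.0, 0.826, 0.564, 0.0]
force: [0.1, -1.1, -0.1]
opening: 0.004
12.4 [ 0.47315951 -0.3399406   0.12941348] [ 0.05223653 -1.09969331 -0.12945989]
g [(np.int32(6875), array([256.9, 170.3]), array([ 0.4833, -0.3125,  0.0675])), (np.int32(1888), array([257.1, 162.9]), array([ 0.4852, -0.3078,  0.0675]))]
r []
35.0 [[321.7, 240.9], [194.8, 241.1], [322.3, 248.1], [258.0, 184.0]] hinge [257.8 124. ]
40.0 [[324.2, 236.5], [192.4, 236.7], [324.9, 243.8], [258.0, 181.1]] hinge [257.8 124. ]
45.0 [[326.8, 230.6], [190.0, 230.8], [327.7, 237.9], [258.1, 177.5]] hinge [257.8 124. ]
50.0 [[329.3, 223.1], [187.5, 223.4], [330.5, 230.3], [258.1, 173.3]] hinge [257.8 124. ]
55.0 [[331.9, 214.1], [185.0, 214.4], [333.2, 221.0], [258.1, 168.5]] hinge [257.8 124. ]
60.0 [[334.4, 203.4], [182.6, 203.7], [336.0, 209.9], [258.1, 163.1]] hinge [257.8 124. ]
```

View pics/w9.png

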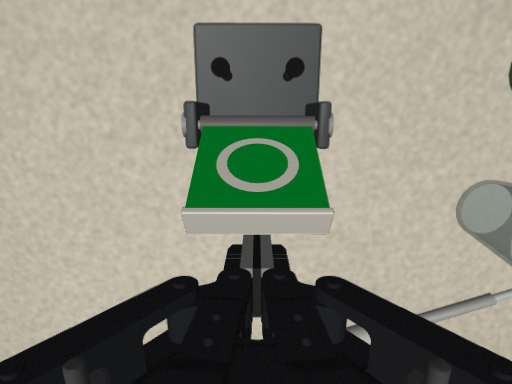

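Paddle is at about 57° (rim top edge at row 210, stand unmoved) with light contact. Re-hooking about 12 mm lower and pushing towards upright.

```bash
python3 -m crank '[[[0,-1.4,-3.7,-2,0],[0,-1.4,-3.7,-12,0],[0,1.4,3.7,-12,0],[0,3.6,9.3,-8,0],[0,6,15.4,-4,0],[0,8.3,21.5,0,0]]]'; python3 look.py wrist w10 .0675; python3 th.py w10.pkl 50 60 65 70 75 80 85
```

```text
clock: 13.05
tcp_pos: [0.482, -0.3183, 0.1301]
tcp_rot: [0.0, 0.826, 0.564, 0.0]
force: [-0.2, 0.0, -0.5]
opening: -0.005
13.05 [ 0.4819555  -0.31828627  0.13008004] [-0.17756666  0.01165514 -0.45402452]
g [(np.int32(4036), array([256.6, 186.2]), array([ 0.4878, -0.3013,  0.0675])), (np.int32(1299), array([256.6, 183. ]), array([ 0.4886, -0.2992,  0.0675]))]
r []
50.0 [[325.4, 265.1], [189.9, 265.4], [326.4, 272.6], [257.4, 211.5]] hinge [257.2 159.6]
60.0 [[330.0, 249.3], [185.4, 249.6], [331.4, 256.3], [257.4, 203.0]] hinge [257.2 159.6]
65.0 [[332.2, 239.0], [183.3, 239.3], [333.8, 245.5], [257.4, 197.9]] hinge [257.2 159.6]
70.0 [[334.2, 227.2], [181.2, 227.5], [336.1, 233.1], [257.4, 192.3]] hinge [257.2 159.6]
75.0 [[336.0, 214.0], [179.4, 214.3], [338.1, 219.1], [257.4, 186.3]] hinge [257.2 159.6]
80.0 [[337.6, 199.5], [177.8, 199.8], [339.9, 203.6], [257.4, 179.9]] hinge [257.2 159.6]
85.0 [[338.9, 184.0], [176.5, 184.4], [341.3, 187.0], [257.4, 173.1]] hinge [257.2 159.6]
```

View pics/w10.png

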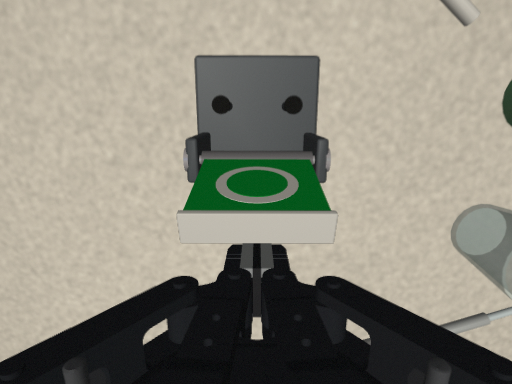

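About 75° with no residual force. Pushing it over the top.

```bash
python3 -m crank '[[[0,2.9,7.5,2,0],[0,5.8,14.9,4,0],[0,8.7,22.4,4,0],[0,11.6,29.8,4,0],[0,14.4,37.3,2,0],[0,17.3,44.8,0,0],[0,20.2,52.2,-2,0]]]'; python3 look.py wrist w11 .0675
```

```text
clock: 13.8
tcp_pos: [0.5017, -0.2662, 0.127]
tcp_rot: [-0.0, 0.826, 0.564, -0.0]
force: [0.3, -0.1, -0.4]
opening: 0.001
13.8 [ 0.50165138 -0.26618693  0.12698182] [ 0.29035548 -0.14083729 -0.36484469]
g []
r []
```

View pics/w11.png

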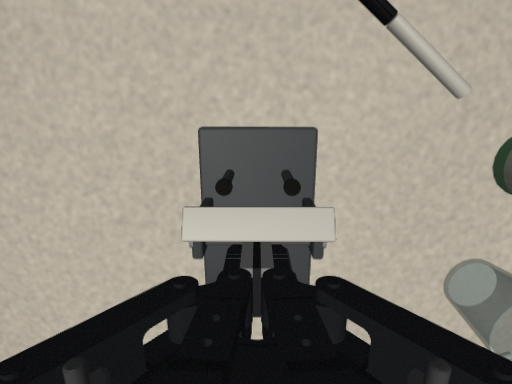

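The paddle is past vertical and leaning away. Continuing over and down until it is well below 40° above flat.

```bash
python3 -m crank '[[[0,2.9,7.5,-1,0],[0,5.8,14.9,-4,0],[0,8.7,22.4,-8,0],[0,11.6,29.8,-12,0],[0,14.4,37.3,-17,0],[0,14.4,37.3,-17,0]]]'; python3 look.py wrist w12 .0675
```

```text
clock: 14.45
tcp_pos: [0.5161, -0.2279, 0.1095]
tcp_rot: [-0.001, 0.825, 0.565, -0.0]
force: [0.4, 0.5, 0.5]
opening: -0.001
14.45 [ 0.51605426 -0.22787802  0.10948916] [0.40917428 0.47560739 0.45654746]
g []
r [(np.int32(6178), array([259.4, 229.2]), array([ 0.5149, -0.2336,  0.0675]))]
```

View pics/w12.png

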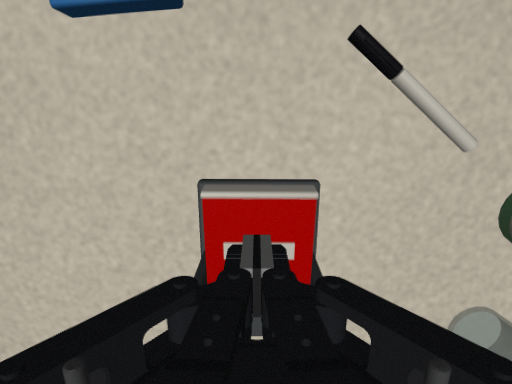

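Red face up, apparently already flat (white rim at row 195). Lifting clear and checking.

```bash
python3 -m crank '[[[0,0,0,20,0],[0,0,0,60,0],[0,0,-40,100,0],[0,-10,-80,110,0],[0,-20,-120,115,0],[0,-25,-150,115,0],[0,-25,-150,115,0],[0,-25,-150,115,0],[0,-25,-150,115,0],[0,-25,-150,115,0]]]'; python3 look.py wrist w13 .0675; python3 look.py top t13 .0675; python3 look.py scene s13 .0675; python3 -c "
import cv2
f=lambda n,y0,y1,x0,x1:cv2.resize(cv2.imread('pics/'+n+'.png')[y0:y1,x0:x1],(390,290),interpolation=cv2.INTER_CUBIC)
g=lambda n:f(n,146,221,130,230)
h=lambda n:f(n,170,240,285,379)
cv2.imwrite('pics/cmp13.png',cv2.vconcat([cv2.hconcat([g('scene0'),g('s13')]),cv2.hconcat([h('top0'),h('t13')])]))"
```

```text
clock: 15.5
tcp_pos: [0.4915, -0.3784, 0.2255]
tcp_rot: [0.0, 0.825, 0.565, 0.0]
force: [-0.3, -0.5, -0.6]
opening: -0.002
15.5 [ 0.49149999 -0.37841262  0.22550914] [-0.34811542 -0.48551224 -0.60573671]
g [(np.int32(1471), array([484.4,  30.8]), array([ 0.7338, -0.3225,  0.0675])), (np.int32(33), array([506. ,   7.1]), array([ 0.7561, -0.31  ,  0.0675]))]
r [(np.int32(5719), array([222.6,  41.1]), array([ 0.5091, -0.2464,  0.0675]))]
15.55 [ 0.49142909 -0.37855038  0.22548636] [-0.17195355  0.28531841 -0.26421976]
g [(np.int32(10), array([148.8,  55.8]), array([1.1074, 0.4237, 0.0675])), (np.int32(10), array([153.6,  82.4]), array([0.9897, 0.3955, 0.0675])), (np.int32(59), array([334.4, 146.7]), array([ 0.729 , -0.325 ,  0.0675])), (np.int32(38), array([176.2, 206.1]), array([0.4914, 0.2804, 0.0675]))]
r [(np.int32(2483), array([432.7,  70.3]), array([ 1.0648, -0.7514,  0.0675])), (np.int32(11), array([431.5, 155.9]), array([ 0.6992, -0.7157,  0.0675])), (np.int32(326), array([315. , 202.5]), array([ 0.5106, -0.246 ,  0.0675])), (np.int32(41), array([166. , 216.8]), array([0.4502, 0.318 , 0.0675]))]
15.6 [ 0.49134226 -0.3787281   0.22550336] [4.32339727e-04 5.91122424e-02 9.09994156e-01]
g [(np.int32(10), array([336.7, 158.6]), array([0.4735, 0.2853, 0.0675]))]
r [(np.int32(20), array([344. , 149.9]), array([0.4319, 0.324 , 0.0675])), (np.int32(255), array([190.4, 178.7]), array([ 0.511 , -0.2469,  0.0675]))]
```

View pics/w13.png

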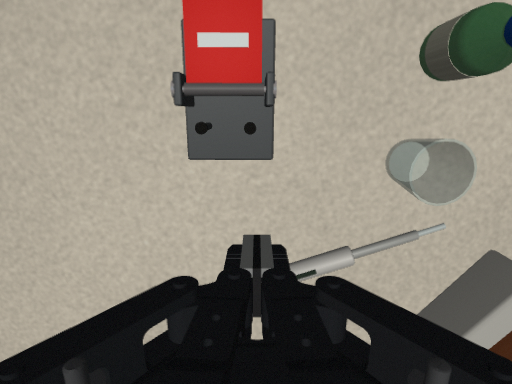

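View pics/cmp13.png

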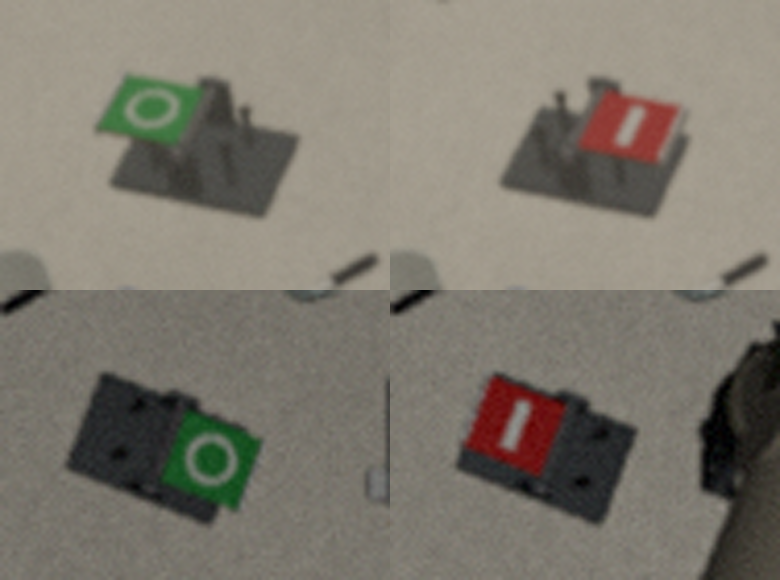

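View pics/s13.png

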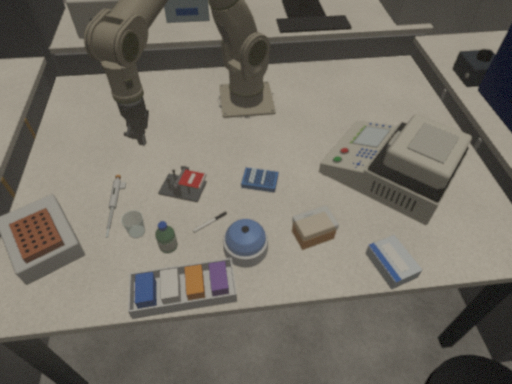

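The before/after crops show the red face flat on the far side and the stand where it was. All three views put the red face's centre within about 4 mm of where it should be lying flat. The arm is clear and reads no contact force, so I'm handing in.

```bash
python3 -c "
from station import arm
print(arm.close_job(), arm.read_state()['clock'])"
```

```text
the job is handed in; nothing more can be done
the job is handed in; nothing more can be done
```

I pressed the green start key first, then flipped the status sign's paddle right over. It now lies flat with the red "in use" face up. I handed the job in at about 15.6 s of the 51 s allowed.

- **Start key:** I pressed it straight down with the shut fingertips until the force rose to 9.9 N. That is above the 4 N full-travel spring force, so the key had bottomed. The key's travel has no direct reading, so the press is judged from force and the wrist picture. The red stop key was never touched.
- **Paddle:** I lifted it with one side of the shut fingertips against the rim, without gripping it. The steady push stayed around 5 N. At about 37° the fingertips rode slightly up the rim face, with about 4 N upward on the tool. I moved the contact point lower at about 57° and then pushed the paddle over.
- **Last checks:**
  - In all three cameras the red face's centre is within about 4 mm of where it should be lying flat.
  - The stand is where it was in the before-and-after crops.
  - The other bench items looked unmoved by eye in the last scene picture; I did not measure each one.
  - The arm was clear and read no contact force.
  - No check failed or disagreed.

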